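Unbolt the blue hatch of the child-safe tablet box

ROBOT

A 6-joint arm with a two-finger parallel gripper is mounted at the origin on a cart in front of the work surface, level with it; the furniture and walls round the work are solid. World frame = base frame: x ahead of the robot, y to its left, z up, the work surface at z = 0. Lengths are in m, angles in rad, forces in N, time in s.
With the tool pointing down it reaches from about 0.35 to 0.975 m from the base axis. Payload 4.9 kg.
Tool frame: the origin (TCP) lies at the very end of the fingers, on their centre line; the grasp point (between the pads) lies 19 mm behind it; z points along the fingers, y is the line along which they close (so a half turn about z gives the same grasp; the last joint's range is limited). The gripper opens to 85 mm and grips with 20 to 120 N. Pads are 22 mm wide; open, the fingers measure 114 mm over their backs; the gripper's body (76 mm by 85 mm) begins 54 mm behind the grasp point. The pads swing forward as they close: fully open they stand 13 mm farther back than shut.
Start: joints at [-1.417, 0.053, 1.613, -0, 1.476, -0.119], TCP at [0.168, -0.602, 0.231] pointing down, gripper open.
Joint ranges: [-3.01, 3.01], [-1.01, 2.22], [0.06, 2.58], [-1.02, 4.17], [0.09, 2.62], [-3.14, 3.14]. Speed limits (rad/s): [2.57, 2.57, 3.14, 3.14, 3.14, 3.14].

INTERFACE

Orientations are given as a unit quaternion [w, x, y, z].
In Python, from plant import manip, vision, order gives the robot as it stands.
- The arm moves only by the tool play_rows, never from a script. Its argument "steps" is a list that holds one entry, the list of rows, each a list of 6 numbers: the shift along the tool's x, y, z in mm, then the turn, a rotation vector about the tool's x, y, z in degrees. A call has 1 to 12 rows; each row is the pose to reach, as a shift and turn from the pose commanded when the call began, along the tool's axes at that moment; what a row does not reach only later rows make up. A row lasts 1/12 s, in which the tool goes at most 41.7 mm and 7.16 degrees, less where a joint would pass 70% of its speed; a pose out of reach is approached as far as the arm can. A call with a gripper value outside its range is refused whole. "claw" is the gripper's target within -1 to 1 (fully open at 1, half-way at 0, shut at -1), set as the call begins (left out, the last holds). The fingers move at their own pace and stop on an object; the grip force is fixed at half the most. Time passes only in rows, so rows that repeat a pose let the fingers close. It gives the time, the measured TCP pose, the force, the opening and the grip force at its end, in the units of the state.
- manip.state(): the state, without advancing time (a new reading comes with each control period).
- vision.grab_frame(name): name is "scene" or "top" or "wrist"; returns (picture, depth): 420x560x3 uint8, blue, green, red; 420x560 float32, m along the optical axis (not along the pixel's ray), 0 where there is no reading.
- vision.camera_info(name): a dict with "K" (3x3 intrinsics, pixels), "k1" (the pictures are not rectified: a ray, as slopes to the right and down, at radius r is drawn at 1 + k1 r^2 times it, then the intrinsics apply), "eye" and "orientation" of the camera in the world; the wrist camera has in their place "T_tool_cam" (4x4, takes a point from camera to tool coordinates, whose origin is the TCP and whose axes are the flange's). Camera axes: x right, y down, z forward; pixel columns grow to the right and rows downward; lengths in m; the calibration is good to about 2 mm. A picture is of the moment at which its call begins: read the wrist's pose just before it. camera_info takes no time and is no camera call.
- order.job_done(): hands the job in; it is judged then, once.
The state is a dict: "time": time; "joint_pos": joint angles; "joint_vel": joint speeds; "joint_efforts": joint torques, N m; "tool_pos": TCP position; "tool_rot": TCP orientation; "contact_force": force on the tool from outside, world axes, zero at the start; "ft_torque": the same for the moment, N m; "gripper_width": opening from 0.0 (shut) to 1.0 (fully open); "grasp_force": force on a finger pad.
Only numpy, scipy, OpenCV 4.12 (cv2) and the standard library are available. Lean on these libraries where they do the work, as an engineer would, in place of code of your own. Each camera call takes 0.05 s, during which the arm holds its last target. There are 200 camera calls.

TASK

Two child-safe boxes for dishwasher tablets stand on the washing machine, each with its hatch held by a barrel bolt on top. Unbolt the box with the blue hatch: lift the bolt's black-knobbed handle up out of its notch, slide the bolt all the way back out of its keeper, and let the handle down into the rear notch. Leave the bolt of the yellow-hatched box as it is.

Things in the scene. Friction and masses are not known exactly. Their poses are not given: they have to be found in the camera images.
- blue_box: Fixed wooden box 130 (x) x 160 (y) x 85 mm high, blue hatch. Origin: centre of its underside; front faces -x, y runs left along the bolt, z up. The bolt's rod runs along y at x -42, z 101 mm, tip in a keeper at the -y end. An arm leads from it to -x; at its end a black ball knob, 20 mm across: shut and down, centre (-92, -10, 101) mm, 27 mm clear of the box's front, nothing below.
- blue_bolt (a joint): Slide of the blue-hatched box's steel bolt, m, along the box's +y: 0 shut (start), 0.060 stop, fully back. Moves (about 1 N friction, stays put) only with the arm above the notched steel lip, whose top is at z 106 mm, 14 to 20 mm in front of the rod. Arm 8 mm thick; start notch 16 mm wide, then 30 mm of lip, then the rear notch: the arm drops in from 0.042 on, rod out of the keeper.
- blue_handle (a joint): Angle of that bolt's handle about the rod, rad: 0 level towards the box's -x, down in a notch (start); grows as the knob rises on a 50 mm radius about the rod, up and towards the box's +x; 1.4 stop, nearly upright. The arm clears the lip from about 0.65. Light (70 g); let go, it falls back down by its weight.
- yellow_knob (a point): Centre of the black ball knob (20 mm) of the other bolt, on a like box with a yellow hatch; it is to stay where it is. To the right of the machine, keep wrist and arm clear of a wall cupboard (from x 0.44 m and y -0.28 m rightwards, above z 0.65 m): come to the boxes from in front of the robot.

How it is judged:
By the outcome, as a careful person would: the job done as asked, in the order asked, and still so for the second after the job is handed in, with the robot touching nothing.
It also fails if it takes over 35 s, if anything falls off the work surface, if the arm or the gripper's body presses on something with over 40 N, if the wrist force passes 120 N, or if a joint passes its speed limit or range.

## Working session

There is one attempt and no reset: what is moved stays moved. The work goes in short steps, Python scripts to look and compute and a tool call to move; the robot and the scene stay as the last step left them, time stands still between calls to the robot, and variables do not carry over. Pictures are saved under pics/ and viewed, at most 10 in all, crops included, and the job is handed in when it is done.

Besides the shell and the picture viewer there is one more tool, called after "Request:" by a JSON object that holds its "name" and its "arguments", one argument or row to a line. play_rows: Moves the arm, as the interface text tells. Its arguments: {"type":"object","properties":{"steps":{"type":"array"},"claw":{"type":"number"}},"required":["steps"]}

```bash
mkdir -p pics; cat > h.py <<'E'
import numpy as np, cv2
from plant import manip, vision, order
from scipy.spatial.transform import Rotation as R
def rot(q): return R.from_quat([q[1],q[2],q[3],q[0]]).as_matrix()
def campose(n,st=None):
    i=vision.camera_info(n)
    if n=='wrist':
        T=np.array(i['T_tool_cam']); A=rot(st['tool_rot'])
        return i, A@T[:3,:3], A@T[:3,3]+np.array(st['tool_pos'])
    o=np.array(i['orientation'])
    return i,(rot(o) if o.size==4 else o.reshape(3,3)),np.array(i['eye'])
def ray(n,u,v,st=None):
    i,A,e=campose(n,st); K=np.array(i['K'])
    d=np.array([(u-K[0,2])/K[0,0],(v-K[1,2])/K[1,1]]); s=d.copy()
    for _ in range(20): s=d/(1+i['k1']*(s@s))
    return e, A@np.array([s[0],s[1],1.])
def pt(n,u,v,dep,st=None):
    e,d=ray(n,u,v,st); return e+d*dep
def onz(n,u,v,z,st=None):
    e,d=ray(n,u,v,st); return e+d*(z-e[2])/d[2]
E
python3 - <<'E'
from h import *
st=manip.state(); print({k:np.round(v,3) for k,v in st.items()})
for n in ('scene','top'):
    p,d=vision.grab_frame(n); cv2.imwrite(f'pics/{n}0.png',p); np.save(f'{n}0.npy',d)
    print(n,vision.camera_info(n))
E
```

```text
{'time': np.float64(0.0), 'joint_pos': array([-1.417,  0.053,  1.614,  0.   ,  1.476, -0.119]), 'joint_vel': array([ 0.   ,  0.   , -0.001,  0.001, -0.   , -0.001]), 'joint_efforts': array([-1.0000e-03, -3.9369e+01, -3.7018e+01, -0.0000e+00,  7.0000e-03,
        0.0000e+00]), 'tool_pos': array([ 0.168, -0.601,  0.23 ]), 'tool_rot': array([-0.001,  0.991,  0.136, -0.   ]), 'contact_force': array([0.3  , 0.493, 0.502]), 'ft_torque': array([0.012, 0.009, 0.044]), 'grasp_force': np.float64(0.0), 'gripper_width': np.float64(0.998)}
scene {'K': array([[523.12901135,   0.        , 268.21590735],
       [  0.        , 523.12901135, 200.37453949],
       [  0.        ,   0.        ,   1.        ]]), 'k1': -0.043248528984233064, 'eye': array([0.20047812, 0.55178571, 0.63420548]), 'orientation': array([ 0.10574216, -0.23162549,  0.86920563, -0.42385115])}
top {'K': array([[387.49391364,   0.        , 282.55345756],
       [  0.        , 387.49391364, 205.65432222],
       [  0.        ,   0.        ,   1.        ]]), 'k1': -0.017465313303747357, 'eye': array([ 0.42913671, -0.06047276,  0.94167685]), 'orientation': array([ 0.04540237, -0.69807621,  0.71315978, -0.04507051])}
```

View pics/scene0.png

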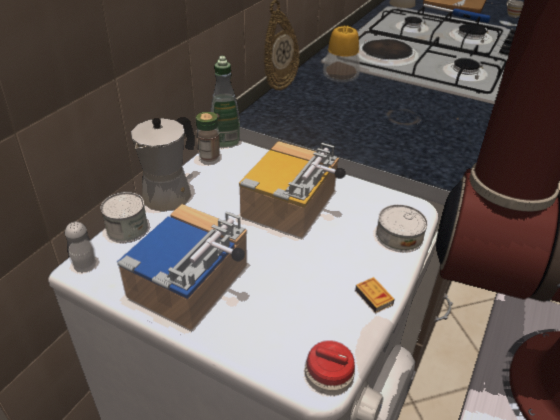

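View pics/top0.png

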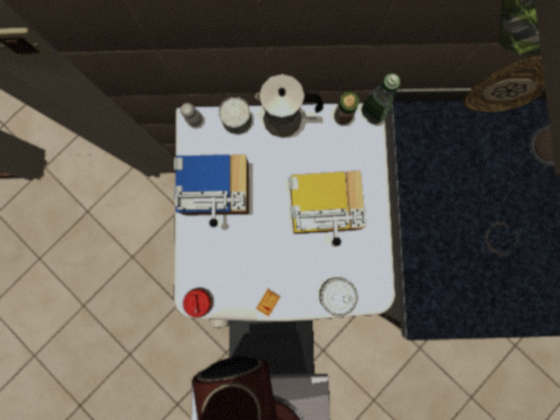

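The scene view shows the blue box's black knob at about (238,254) and the yellow one's at (340,173). In the top view they are at about (213,223) and (337,241).

```bash
python3 - <<'E'
from h import *
pts={}
for n,c in (('scene',[(238,254),(340,173)]),('top',[(213,223),(337,241)])):
    p=cv2.imread(f'pics/{n}0.png'); d=np.load(f'{n}0.npy')
    for k,(u,v) in zip('by',c):
        w=p[v-10:v+11,u-10:u+11]; m=(w.max(2)<60).astype('uint8')
        N,L,S,C=cv2.connectedComponentsWithStats(m); j=1+np.argmax(S[1:,4])
        cu,cv_=C[j]+[u-10,v-10]; dd=np.median(d[v-10:v+11,u-10:u+11][L==j])
        print(n,k,cu,cv_,S[j],dd, pt(n,cu,cv_,dd+.008),onz(n,cu,cv_,.101)); pts[n+k]=ray(n,cu,cv_)
for k in 'by':
    (e1,d1),(e2,d2)=pts['scene'+k],pts['top'+k]
    A=np.c_[d1,-d2]; s,_,_,_=np.linalg.lstsq(A,e2-e1,rcond=None); a,b=e1+s[0]*d1,e2+s[1]*d2
    print(k,(a+b)/2,np.linalg.norm(a-b))
# blue box hatch orientation
for n in ('top',):
    p=cv2.imread(f'pics/{n}0.png'); hsv=cv2.cvtColor(p,cv2.COLOR_BGR2HSV)
    for nm,lo,hi in (('blue',(100,150,60),(125,255,255)),('yel',(20,180,120),(32,255,255))):
        m=cv2.inRange(hsv,lo,hi); cs,_=cv2.findContours(m,0,1); c=max(cs,key=cv2.contourArea)
        q=cv2.boxPoints(cv2.minAreaRect(c)); W=np.array([onz(n,u,v,.087) for u,v in q]); print(nm,q.round(1).tolist(),W.round(3).tolist())
        e=W-np.roll(W,1,0); print(np.degrees(np.arctan2(e[:,1],e[:,0])).round(1),np.linalg.norm(e,axis=1).round(3))
E
```

```text
scene b 237.49532710280374 254.6355140186916 [  4   5  12  12 107] 0.75592923 [0.50515343 0.09071296 0.09897268] [0.50399941 0.09245938 0.101     ]
scene y 339.39240506329116 172.48101265822785 [ 5  5 10 10 79] 0.9217574 [ 0.45927785 -0.17654318  0.09988044] [ 0.45873559 -0.17501713  0.101     ]
top b 213.22857142857143 222.42857142857142 [ 7  7  7  6 35] 0.83379626 [0.50366803 0.09020713 0.10239201] [0.50379164 0.09045704 0.101     ]
top y 336.1463414634146 241.14634146341464 [ 6  7  7  7 41] 0.8290221 [ 0.45749115 -0.17538283  0.10150089] [ 0.45750806 -0.17545133  0.101     ]
b [0.50439358 0.09096332 0.09942916] 0.0010154563084558076
y [ 0.45811779 -0.17522215  0.10102435] 0.0013018099428403923
blue [[176.0, 156.0], [228.0, 156.0], [228.0, 190.0], [176.0, 190.0]] [[0.658, 0.178, 0.087], [0.655, 0.06, 0.087], [0.577, 0.06, 0.087], [0.58, 0.177, 0.087]]
[  0.8 -91.3 179.8  88.7] [0.078 0.118 0.078 0.117]
yel [[269.0, 303.0], [269.0, 303.0], [268.0, 303.0], [268.0, 303.0]] [[0.328, -0.028, 0.087], [0.328, -0.028, 0.087], [0.328, -0.025, 0.087], [0.328, -0.025, 0.087]]
[-91.2   0.   88.8   0. ] [0.002 0.    0.002 0.   ]
```

```bash
cat >> h.py <<'E'
def go(target,yaw=None,st=None):
    "shift (mm) in tool axes and turn (deg) from measured pose to target; tool down with tool x at yaw deg"
    st=st or manip.state(); A=rot(st['tool_rot']); s=A.T@(np.array(target)-st['tool_pos'])*1000
    r=np.zeros(3)
    if yaw is not None:
        B=R.from_euler('z',yaw,degrees=True).as_matrix()@np.diag([1,-1,-1.]); r=np.degrees(R.from_matrix(A.T@B).as_rotvec())
    print('pos',np.round(st['tool_pos'],4),'shift',s.round(1),'turn',r.round(2)); return s,r
E
python3 - <<'E'
from h import *
go([.44,.09,.26],0); print(vision.camera_info('wrist'))
E
```

```text
pos [ 0.1683 -0.6013  0.2302] shift [ 447.9 -592.6  -28.6] turn [-0.11  0.   15.63]
{'K': array([[324.59685297,   0.        , 277.14799166],
       [  0.        , 324.59685297, 215.27707221],
       [  0.        ,   0.        ,   1.        ]]), 'k1': 0.00612674942376533, 'T_tool_cam': array([[-6.33624145e-04, -9.50988622e-01, -3.09225225e-01,
         7.94410930e-02],
       [ 9.99999244e-01, -9.28375710e-04,  8.06050254e-04,
         1.33733929e-03],
       [-1.05362181e-03, -3.09224480e-01,  9.50988491e-01,
        -1.42194363e-01],
       [ 0.00000000e+00,  0.00000000e+00,  0.00000000e+00,
         1.00000000e+00]])}
```

Request:
{"name": "play_rows", "arguments": {
  "steps": [
    [[10,-13,-3,0,0,0],[25,-33,-5,0,0,1],[45,-59,-8,0,0,3],[67,-89,-10,0,0,5],[90,-119,-12,0,0,7],[112,-148,-14,0,0,9],[135,-178,-16,0,0,11],[157,-207,-18,0,0,13],[179,-237,-20,0,0,15],[202,-267,-20,0,0,15.6],[215,-285,-20,0,0,15.6],[220,-292,-20,0,0,15.6]]
  ],
  "claw": 0.2
}}

```text
time: 1.1
tool_pos: [0.3022, -0.2589, 0.251]
tool_rot: [-0.0, 1.0, 0.002, 0.0]
contact_force: [-0.5, -0.2, -0.1]
gripper_width: 0.596
grasp_force: 0.0
```

```bash
python3 - <<'E'
from h import *
go([.44,.09,.26],0)
E
```

```text
pos [ 0.3022 -0.2589  0.251 ] shift [ 139.1 -348.3   -8.8] turn [-0.02 -0.03  0.22]
```

Request:
{"name": "play_rows", "arguments": {
  "steps": [
    [[5,-12,-1,0,0,0],[16,-40,-2,0,0,0],[30,-76,-4,0,0,0],[45,-112,-5,0,0,0],[60,-150,-6,0,0,0],[75,-188,-7,0,0,0],[90,-225,-8,0,0,0],[104,-260,-9,0,0,0],[118,-295,-9,0,0,0],[130,-325,-9,0,0,0],[137,-342,-9,0,0,0],[139,-348,-9,0,0,0]]
  ]
}}

```text
time: 2.1
tool_pos: [0.441, 0.0885, 0.2597]
tool_rot: [-0.0, 1.0, 0.002, -0.001]
contact_force: [-0.1, 0.1, -0.1]
gripper_width: 0.599
grasp_force: 0.0
```

```bash
python3 - <<'E'
from h import *
vision.grab_frame('wrist')
st=manip.state(); p,d=vision.grab_frame('wrist'); cv2.imwrite('pics/w1.png',p); np.save('w1.npy',d)
import pickle; pickle.dump(st,open('w1.pkl','wb')); print(st['tool_pos'],st['joint_vel'].round(3))
E
```

```text
[0.4408478  0.08803676 0.25965865] [-0.053 -0.034  0.02  -0.02   0.018 -0.04 ]
```

View pics/w1.png

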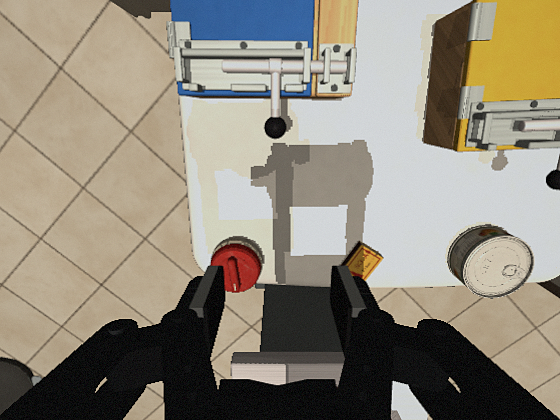

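The wrist view shows the blue knob at about (275,127), with the arm running up to the rod at row 66. The box's front edge lies near row 96, between columns 180 and 352.

```bash
python3 - <<'E'
from h import *
import pickle
st=pickle.load(open('w1.pkl','rb')); p=cv2.imread('pics/w1.png'); d=np.load('w1.npy')
w=p[112:142,260:290]; m=(w.max(2)<60).astype('uint8'); N,L,S,C=cv2.connectedComponentsWithStats(m); j=1+np.argmax(S[1:,4])
u,v=C[j]+[260,112]; print(u,v,S[j],onz('wrist',u,v,.101,st), pt('wrist',u,v,np.median(d[112:142,260:290][L==j])+.008,st))
# points by depth over blue-box region
P=np.array([pt('wrist',u,v,d[v,u],st) for v in range(0,112) for u in range(160,365) if d[v,u]>0])
top=P[(P[:,2]>.070)&(P[:,2]<.125)]
for z0,z1 in ((.08,.09),(.09,.104),(.104,.112),(.112,.13)):
    q=top[(top[:,2]>z0)&(top[:,2]<z1)]; print(z0,len(q),q.min(0).round(3),q.max(0).round(3)) if len(q) else 0
# front edge of the box: min x of top points per y bin
q=top[(top[:,2]<.09)]; ys=np.arange(q[:,1].min()+.008,q[:,1].max()-.008,.006)
f=np.array([[y,q[abs(q[:,1]-y)<.003,0].min()] for y in ys]); print(f.round(4).tolist())
a=np.polyfit(f[:,0],f[:,1],1); print('yaw',-np.degrees(np.arctan(a[0])))
r=top[(top[:,2]>.102)&(top[:,2]<.113)&(abs(top[:,0]-.554)<.01)]; a=np.polyfit(r[:,1],r[:,0],1); print('rod',a,-np.degrees(np.arctan(a[0])))
E
```

```text
274.843137254902 127.01960784313725 [  5   5  21  21 357] [0.50575305 0.08877919 0.101     ] [0.50569447 0.08878594 0.09983237]Traceback (most recent call last):
  File "<stdin>", line 7, in <module>
  File "h.py", line 18, in pt
    e,d=ray(n,u,v,st); return e+d*dep
        ~~~^^^^^^^^^^
  File "h.py", line 13, in ray
    i,A,e=campose(n,st); K=np.array(i['K'])
          ~~~~~~~^^^^^^
  File "h.py", line 6, in campose
    i=vision.camera_info(n)
ValueError: time passes only in moves, steps and waits
```

```bash
sed -i 's/^def campose/import functools\n@functools.lru_cache(None)\ndef info(n): return vision.camera_info(n)\ndef campose/; s/    i=vision.camera_info(n)/    i=info(n)/' h.py; python3 - <<'E'
from h import *
import pickle
st=pickle.load(open('w1.pkl','rb')); d=np.load('w1.npy')
P=np.array([pt('wrist',u,v,d[v,u],st) for v in range(0,112) for u in range(160,365) if d[v,u]>0])
top=P[(P[:,2]>.070)&(P[:,2]<.125)]
for z0,z1 in ((.08,.09),(.09,.104),(.104,.112),(.112,.13)):
    q=top[(top[:,2]>z0)&(top[:,2]<z1)]; print(z0,len(q),q.min(0).round(3),q.max(0).round(3)) if len(q) else 0
q=top[(top[:,2]<.09)]; ys=np.arange(q[:,1].min()+.008,q[:,1].max()-.008,.012)
f=np.array([[y,q[abs(q[:,1]-y)<.003,0].min()] for y in ys]); print(f.round(4).tolist())
a=np.polyfit(f[:,0],f[:,1],1); print('yaw',-np.degrees(np.arctan(a[0])))
r=top[(top[:,2]>.102)&(top[:,2]<.113)&(abs(top[:,0]-.554)<.008)]; a=np.polyfit(r[:,1],r[:,0],1); print('rod',len(r),a,-np.degrees(np.arctan(a[0])))
go([.5055,.089,.16],0)
E
```

```text
0.08 12791 [0.532 0.018 0.08 ] [0.609 0.183 0.09 ]
0.09 1499 [0.519 0.024 0.09 ] [0.581 0.179 0.104]
0.104 3237 [0.519 0.022 0.104] [0.569 0.172 0.112]
0.112 4 [0.545 0.024 0.112] [0.56  0.168 0.113]
[[0.0262, 0.532], [0.0382, 0.5321], [0.0502, 0.5325], [0.0622, 0.5325], [0.0742, 0.5325], [0.0862, 0.5325], [0.0982, 0.5324], [0.1102, 0.5324], [0.1222, 0.5324], [0.1342, 0.5325], [0.1462, 0.5326], [0.1582, 0.5326], [0.1702, 0.5326]]
yaw -0.15087369124466368
rod 1978 [0.00308741 0.55429512] -0.17689524842313
pos [0.4405 0.0868 0.2598] shift [65.1 -2.1 99.7] turn [0.04 0.08 0.11]
```

Request:
{"name": "play_rows", "arguments": {
  "steps": [
    [[5,0,7,0,0,0],[15,-1,23,0,0,0],[27,-1,43,0,0,0],[39,-2,63,0,0,0],[50,-2,82,0,0,0],[58,-2,100,0,0,0],[63,-2,112,0,0,0],[65,-2,118,0,0,0],[65,-2,120,0,0,0],[65,-2,120,0,0,0],[65,-2,120,0,0,0],[65,-2,120,0,0,0]]
  ],
  "claw": 0
}}

```text
time: 3.2
tool_pos: [0.506, 0.0887, 0.1417]
tool_rot: [-0.0, 1.0, 0.0, 0.001]
contact_force: [0.1, 0.1, -0.5]
gripper_width: 0.497
grasp_force: 0.0
```

```bash
python3 - <<'E'
from h import *
st=manip.state(); p,d=vision.grab_frame('wrist'); cv2.imwrite('pics/w2.png',p)
go([.5055,.089,.082],0,st); print(st['gripper_width'])
E
```

```text
pos [0.506  0.0887 0.1417] shift [-0.6 -0.3 59.7] turn [-0.   -0.13  0.03]
0.4972038647253292
```

View pics/w2.png

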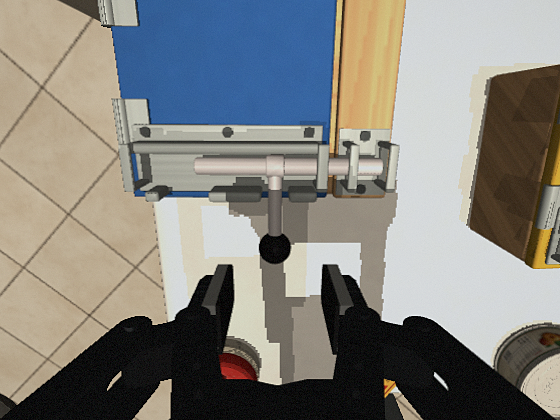

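The knob at (275,247) is centred between the finger tips at (233,270) and (322,270), so I'll go down and grip.

Request:
{"name": "play_rows", "arguments": {
  "steps": [
    [[0,0,5,0,0,0],[0,0,15,0,0,0],[0,0,28,0,0,0],[0,0,40,0,0,0],[0,0,50,0,0,0],[0,0,57,0,0,0],[0,0,59,0,0,0],[0,0,59,0,0,0],[0,0,59,0,0,0]]
  ]
}}

```text
time: 4.0
tool_pos: [0.5056, 0.0887, 0.0814]
tool_rot: [-0.0, 1.0, 0.0, 0.0]
contact_force: [0.3, -0.5, 1.1]
gripper_width: 0.501
grasp_force: 0.0
```

Request:
{"name": "play_rows", "arguments": {
  "steps": [
    [[0,0,0,0,0,0],[0,0,0,0,0,0],[0,0,0,0,0,0],[0,0,0,0,0,0],[0,0,0,0,0,0],[0,0,0,0,0,0],[0,0,0,0,0,0],[0,0,0,0,0,0]]
  ],
  "claw": -1
}}

```text
time: 4.67
tool_pos: [0.506, 0.09, 0.0824]
tool_rot: [-0.001, 1.0, 0.0, 0.001]
contact_force: [-1.4, 5.1, 1.7]
gripper_width: 0.194
grasp_force: 58.4
```

Request:
{"name": "play_rows", "arguments": {
  "steps": [
    [[0.3,0,-5,0,0,0],[1,0,-9.9,0,0,0],[2.2,0,-14.8,0,0,0],[3.9,0,-19.5,0,0,0],[6.1,0,-24,0,0,0],[8.7,0,-28.2,0,0,0],[11.8,0,-32.2,0,0,0],[15.2,0,-35.9,0,0,0],[18.9,0,-39.2,0,0,0],[23,0,-42,0,0,0],[23,0,-42,0,0,0],[23,0,-42,0,0,0]]
  ]
}}

```text
time: 5.67
tool_pos: [0.5285, 0.0886, 0.1236]
tool_rot: [0.0, 1.0, 0.0, 0.0]
contact_force: [-0.5, 0.7, -0.7]
gripper_width: 0.001
grasp_force: 0.0
```

```bash
python3 - <<'E'
from h import *
p,d=vision.grab_frame('wrist'); cv2.imwrite('pics/w3.png',p); print(manip.state()['contact_force'])
E
```

```text
[-0.15024137 -0.53283692  0.69615421]
```

View pics/w3.png

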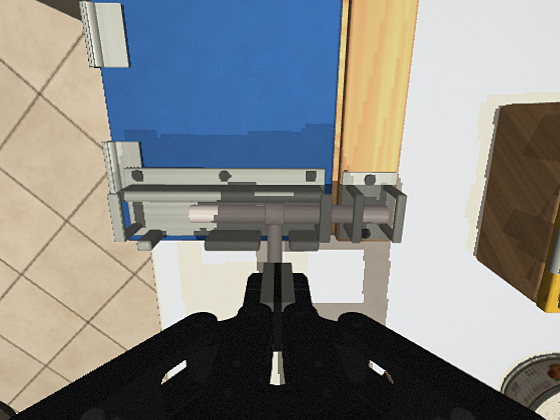

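The grip slipped: the fingers are fully shut and the arm is back down. I'll move back, open and measure the knob again.

Request:
{"name": "play_rows", "arguments": {
  "steps": [
    [[-5,0,-5,0,0,0],[-14,0,-10,0,0,0],[-21,0,-15,0,0,0],[-23,0,-18,0,0,0],[-23,0,-18,0,0,0],[-23,0,-18,0,0,0],[-23,0,-18,0,0,0]]
  ],
  "claw": 0
}}

```text
time: 6.3
tool_pos: [0.5054, 0.0887, 0.1413]
tool_rot: [0.0, 1.0, 0.0, 0.0]
contact_force: [-0.3, -0.4, -0.2]
gripper_width: 0.503
grasp_force: 0.0
```

```bash
cat >> h.py <<'E'
def knob(p,st,z=.101):
    e=np.array([.505,.09,z]); m=(p.max(2)<60).astype('uint8'); N,L,S,C=cv2.connectedComponentsWithStats(m)
    for s,c in zip(S[1:],C[1:]):
        if 300<s[4]<2500 and abs(s[2]/s[3]-1)<.25: print('knob',s,onz('wrist',*c,z,st).round(4))
E
python3 - <<'E'
from h import *
st=manip.state(); p,d=vision.grab_frame('wrist'); cv2.imwrite('pics/w4.png',p); knob(p,st); go([.5055,.089,.082],0,st)
m=p.max(2)
# finger inner edges along rows
for r in range(265,330,10):
    x=np.where(m[r,150:400]<60)[0]+150; a=x[x<275]; b=x[x>280]; print(r,a.max() if len(a) else 0,b.min() if len(b) else 0)
E
```

```text
knob [495 174  36  46 340] [ 0.5363 -0.048   0.101 ]
knob [259 233  32  30 751] [0.5052 0.089  0.101 ]
pos [0.5054 0.0887 0.1413] shift [ 0.1 -0.3 59.3] turn [ 0.   -0.01  0.03]
265 231 323
275 232 322
285 232 322
295 233 321
305 232 322
315 230 324
325 228 327
```

Request:
{"name": "play_rows", "arguments": {
  "steps": [
    [[0,0,5,0,0,0],[0,0,15,0,0,0],[0,0,28,0,0,0],[0,0,42,0,0,0],[0,-0.5,54,0,0,0],[0,-0.5,61,0,0,0],[0,-0.5,62,0,0,0],[0,-0.5,62,0,0,0]]
  ]
}}

```text
time: 7.02
tool_pos: [0.5048, 0.0892, 0.0783]
tool_rot: [0.0, 1.0, 0.0, -0.001]
contact_force: [0.1, 0.5, 0.5]
gripper_width: 0.501
grasp_force: 0.0
```

Request:
{"name": "play_rows", "arguments": {
  "steps": [
    [[0,0,0,0,0,0],[0,0,0,0,0,0],[0,0,0,0,0,0],[0,0,0,0,0,0],[0,0,0,0,0,0],[0,0,0,0,0,0],[0,0,0,0,0,0]]
  ],
  "claw": -1
}}

```text
time: 7.6
tool_pos: [0.5061, 0.09, 0.0803]
tool_rot: [-0.001, 1.0, 0.0, 0.001]
contact_force: [-0.5, 4.6, 2.9]
gripper_width: 0.196
grasp_force: 58.5
```

Request:
{"name": "play_rows", "arguments": {
  "steps": [
    [[0,0,-2.5,0,0,0],[0.3,0,-5,0,0,0],[0.6,0,-7.5,0,0,0],[1,0,-9.9,0,0,0],[1,0,-9.9,0,0,0]]
  ]
}}

```text
time: 8.02
tool_pos: [0.5065, 0.09, 0.0889]
tool_rot: [-0.001, 1.0, 0.0, 0.0]
contact_force: [3.7, 5.1, -5.0]
gripper_width: 0.194
grasp_force: 58.5
```

```bash
python3 - <<'E'
from h import *
p,d=vision.grab_frame('scene'); cv2.imwrite('pics/s2.png',cv2.resize(p[190:310,160:320],None,fx=5,fy=5,interpolation=cv2.INTER_CUBIC)); st=manip.state();print(st['contact_force'],st['gripper_width'],st['grasp_force'],st['ft_torque'])
E
```

```text
[ 2.95109314  5.68608697 -5.07371061] 0.19545974849527828 58.51107358932495 [ 0.89371967 -0.34569     0.04667958]
```

View pics/s2.png

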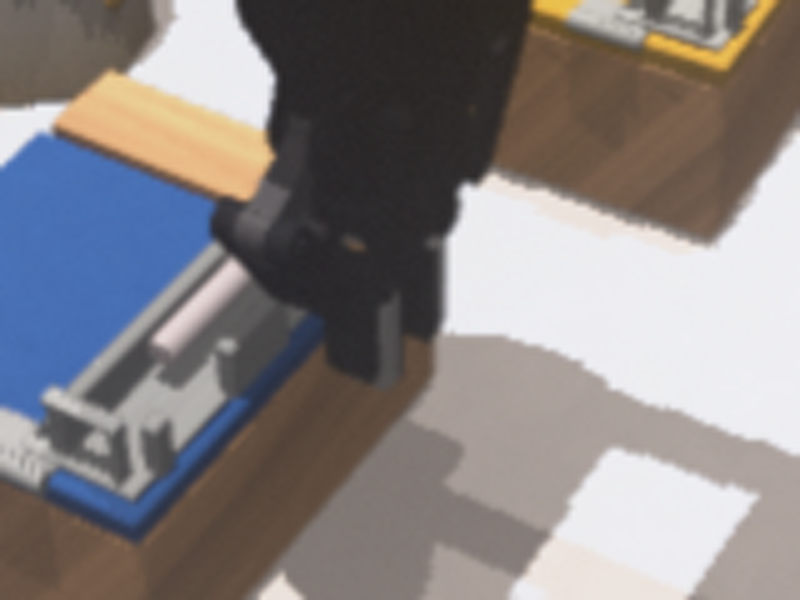

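Still gripped at constant width. I'll go on slowly, tilting the tool along with the handle and relieving the side force.

Request:
{"name": "play_rows", "arguments": {
  "steps": [
    [[0,-0.5,-2.7,0,-1.9,0],[0.1,-1,-5.4,0,-3.8,0],[0.4,-1,-7.8,0,-5.5,0],[0.6,-1,-10.2,0,-7.2,0],[1.1,-1,-12.5,0,-9,0],[1.7,-1,-14.8,0,-10.7,0],[2.4,-1,-17.1,0,-12.4,0],[3.2,-1,-19.4,0,-14.1,0],[3.2,-1,-19.4,0,-14.1,0]]
  ]
}}

```text
time: 8.82
tool_pos: [0.5078, 0.0902, 0.1073]
tool_rot: [-0.0, 0.992, -0.0, -0.126]
contact_force: [-5.7, 1.6, -1.7]
gripper_width: 0.199
grasp_force: 58.5
```

```bash
python3 - <<'E'
from h import *
p,d=vision.grab_frame('scene'); cv2.imwrite('pics/s3.png',cv2.resize(p[190:310,160:320],None,fx=5,fy=5,interpolation=cv2.INTER_CUBIC))
E
```

```text
(no output)
```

View pics/s3.png

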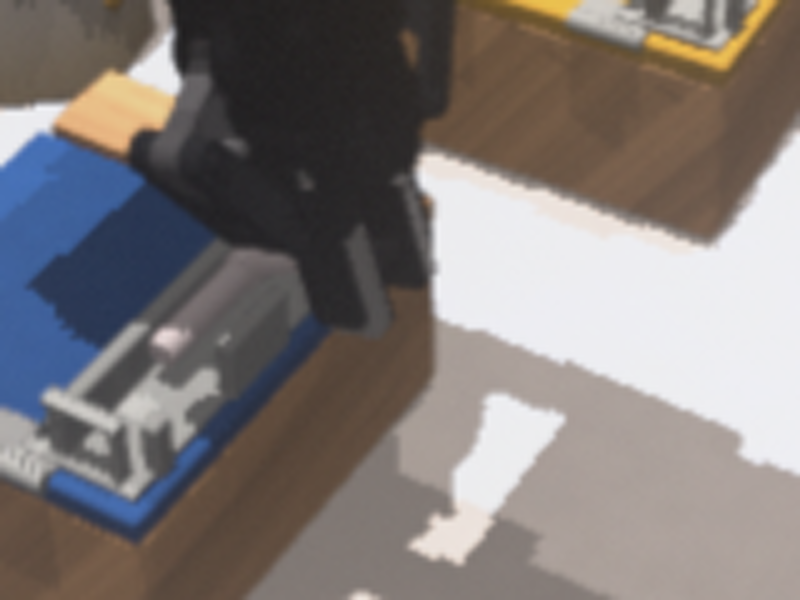

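```bash
cat > arc.py <<'E'
from h import *
def arc(th,phi,y,th0=.6,phi0=14.5,y0=.0905,rod=(.5545,.101)):
    "shift rows from the nominal commanded pose (th0,phi0) to the poses (th,phi deg,y)"
    def pose(t,f,y):
        B=R.from_euler('y',f,degrees=True).as_matrix()@np.diag([1,-1,-1.]); g=np.array([rod[0]-.05*np.cos(t),y,rod[1]+.05*np.sin(t)])
        return g+.019*B[:,2],B
    p0,B0=pose(th0,phi0,y0)
    for t,f,yy in zip(th,phi,y):
        p,B=pose(t,f,yy); print((B0.T@(p-p0)*1000).round(1),R.from_matrix(B0.T@B).as_rotvec(degrees=True).round(1),p.round(4))
E
python3 - <<'E'
from arc import *
t=np.linspace(.65,1.05,9); arc(t,14.5+(t-.6)*35,[.0905]*9)
E
```

```text
[ 0.3  0.  -2.3] [ 0.  -1.8  0. ] [0.5094 0.0905 0.113 ]
[ 0.8  0.  -4.6] [ 0.  -3.5  0. ] [0.5104 0.0905 0.1151]
[ 1.3  0.  -6.9] [ 0.  -5.2  0. ] [0.5115 0.0905 0.1172]
[ 2.   0.  -9.1] [ 0. -7.  0.] [0.5127 0.0905 0.1192]
[  2.8   0.  -11.3] [ 0.  -8.8  0. ] [0.514  0.0905 0.1211]
[  3.7   0.  -13.5] [  0.  -10.5   0. ] [0.5154 0.0905 0.1229]
[  4.6   0.  -15.5] [  0.  -12.3   0. ] [0.5169 0.0905 0.1247]
[  5.7   0.  -17.5] [  0. -14.   0.] [0.5184 0.0905 0.1264]
[  6.9   0.  -19.5] [  0.  -15.8   0. ] [0.52   0.0905 0.128 ]
```

Request:
{"name": "play_rows", "arguments": {
  "steps": [
    [[0.3,0,-2.3,0,-1.8,0],[0.8,0,-4.6,0,-3.5,0],[1.3,0,-6.9,0,-5.2,0],[2,0,-9.1,0,-7,0],[2.8,0,-11.3,0,-8.8,0],[3.7,0,-13.5,0,-10.5,0],[4.6,0,-15.5,0,-12.3,0],[5.7,0,-17.5,0,-14,0],[6.9,0,-19.5,0,-15.8,0],[6.9,0,-19.5,0,-15.8,0],[6.9,0,-19.5,0,-15.8,0]]
  ]
}}

```text
time: 9.78
tool_pos: [0.5177, 0.0903, 0.1282]
tool_rot: [0.0, 0.965, 0.001, -0.264]
contact_force: [-14.6, 2.0, 12.5]
gripper_width: 0.191
grasp_force: 59.7
```

```bash
python3 - <<'E'
from h import *
p,d=vision.grab_frame('wrist'); q,_=vision.grab_frame('scene'); q=cv2.resize(q[190:310,160:320],(560,420),interpolation=cv2.INTER_CUBIC)
cv2.imwrite('pics/c5.png',cv2.resize(np.vstack([p,q]),(400,600)))
E
```

```text
(no output)
```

View pics/c5.png

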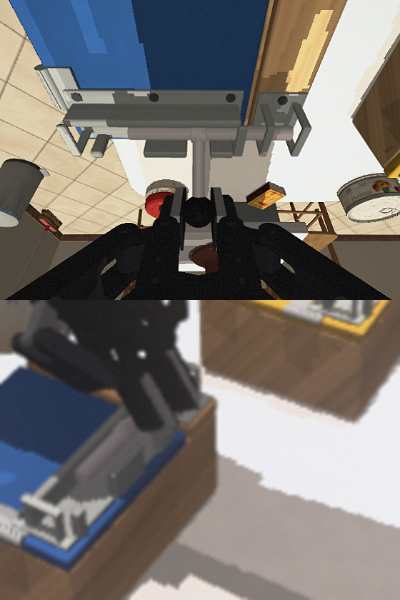

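The wrist view shows the knob between the pads at (200,210), with the arm raised above the lip. I'll relieve the radial force and slide.

Request:
{"name": "play_rows", "arguments": {
  "steps": [
    [[-1,-1,-0.5,0,0,0],[-1.8,-5,-0.9,0,0,0],[-1.8,-11,-0.9,0,0,0],[-1.8,-17,-0.9,0,0,0],[-1.8,-23,-0.9,0,0,0],[-1.8,-30,-0.9,0,0,0],[-1.8,-37,-0.9,0,0,0],[-1.8,-44,-0.9,0,0,0],[-1.8,-50,-0.9,0,0,0],[-1.8,-55,-0.9,0,0,0],[-1.8,-58,-0.9,0,0,0],[-1.8,-59,-0.9,0,0,0]]
  ]
}}

```text
time: 10.88
tool_pos: [0.5177, 0.1489, 0.1282]
tool_rot: [0.001, 0.965, 0.001, -0.261]
contact_force: [-7.6, -0.8, 4.8]
gripper_width: 0.19
grasp_force: 59.3
```

Request:
{"name": "play_rows", "arguments": {
  "steps": [
    [[0,0,0,0,0,0],[0,-1,0,0,0,0],[0,-2,0,0,0,0],[0,-2,0,0,0,0]]
  ]
}}

```text
time: 11.22
tool_pos: [0.5177, 0.1505, 0.1282]
tool_rot: [0.001, 0.965, 0.001, -0.261]
contact_force: [-7.5, -0.8, 4.1]
gripper_width: 0.188
grasp_force: 59.3
```

Request:
{"name": "play_rows", "arguments": {
  "steps": [
    [[0,-1,0,0,0,0],[0,-2,0,0,0,0],[0,-2,0,0,0,0],[0,-2,0,0,0,0]]
  ]
}}

```text
time: 11.55
tool_pos: [0.5177, 0.1508, 0.1281]
tool_rot: [0.003, 0.965, 0.0, -0.261]
contact_force: [-8.6, -6.3, 4.4]
gripper_width: 0.194
grasp_force: 59.3
```

```bash
python3 - <<'E'
from h import *
p,d=vision.grab_frame('wrist'); cv2.imwrite('pics/w6.png',p)
E
python3 - <<'E'
from arc import *
t=np.linspace(1.05,0,22)[1:]; arc(t,30.3*t/1.05,[.15]*21,1.05,30.3,.15)
E
```

```text
[-0.7  0.   2.2] [0.  1.4 0. ] [0.5183 0.15   0.1264]
[-1.3  0.   4.4] [0.  2.9 0. ] [0.5167 0.15   0.1248]
[-1.8  0.   6.7] [0.  4.3 0. ] [0.5151 0.15   0.1231]
[-2.2  0.   9. ] [0.  5.8 0. ] [0.5136 0.15   0.1213]
[-2.4  0.  11.4] [0.  7.2 0. ] [0.5122 0.15   0.1194]
[-2.6  0.  13.7] [0.  8.7 0. ] [0.5109 0.15   0.1174]
[-2.6  0.  16.1] [ 0.  10.1  0. ] [0.5097 0.15   0.1154]
[-2.5  0.  18.5] [ 0.  11.5  0. ] [0.5086 0.15   0.1133]
[-2.2  0.  20.9] [ 0. 13.  0.] [0.5076 0.15   0.1111]
[-1.9  0.  23.2] [ 0.  14.4  0. ] [0.5067 0.15   0.1089]
[-1.4  0.  25.6] [ 0.  15.9  0. ] [0.5059 0.15   0.1066]
[-0.8  0.  28. ] [ 0.  17.3  0. ] [0.5052 0.15   0.1042]
[-0.1  0.  30.3] [ 0.  18.8  0. ] [0.5046 0.15   0.1019]
[ 0.7  0.  32.6] [ 0.  20.2  0. ] [0.5042 0.15   0.0994]
[ 1.7  0.  34.9] [ 0.  21.6  0. ] [0.5039 0.15   0.097 ]
[ 2.7  0.  37.1] [ 0.  23.1  0. ] [0.5037 0.15   0.0945]
[ 3.9  0.  39.3] [ 0.  24.5  0. ] [0.5036 0.15   0.092 ]
[ 5.2  0.  41.5] [ 0. 26.  0.] [0.5036 0.15   0.0895]
[ 6.6  0.  43.6] [ 0.  27.4  0. ] [0.5038 0.15   0.087 ]
[ 8.2  0.  45.6] [ 0.  28.9  0. ] [0.5041 0.15   0.0845]
[ 9.8  0.  47.5] [ 0.  30.3  0. ] [0.5045 0.15   0.082 ]
```

View pics/w6.png

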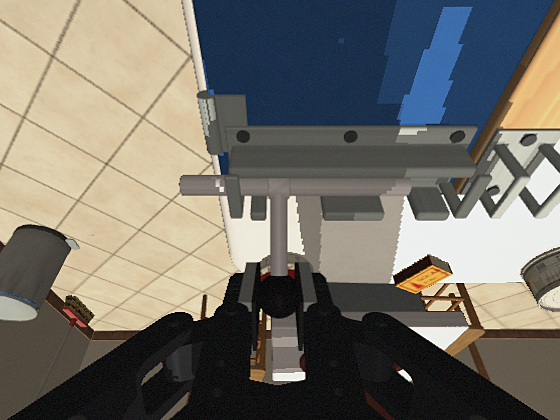

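The rod is out of the keeper and against the stop, and its arm, near column 280, is over the rear notch. I'll lower the handle back along the arc.

Request:
{"name": "play_rows", "arguments": {
  "steps": [
    [[-0.7,1,2.2,0,1.4,0],[-1.3,2,4.4,0,2.9,0],[-1.8,2,6.7,0,4.3,0],[-2.2,2,9,0,5.8,0],[-2.4,2,11.4,0,7.2,0],[-2.6,2,13.7,0,8.7,0],[-2.6,2,16.1,0,10.1,0],[-2.5,2,18.5,0,11.5,0],[-2.2,2,20.9,0,13,0],[-1.9,2,23.2,0,14.4,0],[-1.4,2,25.6,0,15.9,0],[-1.4,2,25.6,0,15.9,0]]
  ]
}}

```text
time: 12.6
tool_pos: [0.5061, 0.1505, 0.107]
tool_rot: [0.001, 0.993, 0.001, -0.12]
contact_force: [-0.9, -2.2, 5.1]
gripper_width: 0.195
grasp_force: 60.2
```

```bash
python3 - <<'E'
from arc import *
t=np.linspace(.5,0,11)[1:]; arc(t,28.8*t,[.15]*10,.5,14.4,.15)
E
```

```text
[-0.1  0.   2.4] [0.  1.4 0. ] [0.5052 0.15   0.1042]
[-0.   0.   4.9] [0.  2.9 0. ] [0.5047 0.15   0.1019]
[0.1 0.  7.3] [0.  4.3 0. ] [0.5042 0.15   0.0994]
[0.4 0.  9.8] [0.  5.8 0. ] [0.5039 0.15   0.097 ]
[ 0.8  0.  12.2] [0.  7.2 0. ] [0.5037 0.15   0.0945]
[ 1.4  0.  14.7] [0.  8.6 0. ] [0.5036 0.15   0.092 ]
[ 2.   0.  17.1] [ 0.  10.1  0. ] [0.5036 0.15   0.0895]
[ 2.8  0.  19.5] [ 0.  11.5  0. ] [0.5038 0.15   0.087 ]
[ 3.7  0.  21.8] [ 0. 13.  0.] [0.5041 0.15   0.0845]
[ 4.8  0.  24.1] [ 0.  14.4  0. ] [0.5045 0.15   0.082 ]
```

Request:
{"name": "play_rows", "arguments": {
  "steps": [
    [[-0.1,0,2.4,0,1.4,0],[0,0,4.9,0,2.9,0],[0.1,0,7.3,0,4.3,0],[0.4,0,9.8,0,5.8,0],[0.8,0,12.2,0,7.2,0],[1.4,0,14.7,0,8.6,0],[2,0,17.1,0,10.1,0],[2.8,0,19.5,0,11.5,0],[3.7,0,21.8,0,13,0],[4.8,0,24.1,0,14.4,0],[4.8,0,24.1,0,14.4,0]]
  ]
}}

```text
time: 13.52
tool_pos: [0.5016, 0.1504, 0.0814]
tool_rot: [0.002, 1.0, 0.001, -0.0]
contact_force: [-13.8, -1.3, 8.8]
gripper_width: 0.194
grasp_force: 65.7
```

Force z +8.8 means the handle is resting on the notch bottom. I'll open the fingers gently and rise.

Request:
{"name": "play_rows", "arguments": {
  "steps": [
    [[0,0,0,0,0,0],[0,0,0,0,0,0],[0,0,0,0,0,0],[0,0,0,0,0,0],[0,0,0,0,0,0]]
  ],
  "claw": 0
}}

```text
time: 13.93
tool_pos: [0.5052, 0.1511, 0.0816]
tool_rot: [0.0, 1.0, 0.0, 0.004]
contact_force: [0.1, -0.7, -0.5]
gripper_width: 0.497
grasp_force: 0.0
```

Request:
{"name": "play_rows", "arguments": {
  "steps": [
    [[0,0,-5,0,0,0],[-1,0,-18,0,0,0],[-3,0,-35,0,0,0],[-10,0,-55,0,0,0],[-20,0,-75,0,0,0],[-30,0,-95,0,0,0],[-40,0,-110,0,0,0],[-45,0,-118,0,0,0],[-45,0,-120,0,0,0],[-45,0,-120,0,0,0]]
  ]
}}

```text
time: 14.77
tool_pos: [0.4594, 0.1513, 0.2022]
tool_rot: [-0.0, 1.0, 0.0, 0.005]
contact_force: [1.0, -0.2, -0.3]
gripper_width: 0.499
grasp_force: 0.0
```

```bash
python3 - <<'E'
from h import *
st=manip.state(); p,d=vision.grab_frame('wrist'); cv2.imwrite('pics/w7.png',p); knob(p,st); print(st['tool_pos'],st['contact_force'],st['time'])
E
```

```text
knob [530 109  30  35 589] [ 0.5284 -0.045   0.101 ]
knob [266 146  26  26 527] [0.5056 0.1488 0.101 ]
[0.45940097 0.15126497 0.20224402] [ 1.03683062 -0.18471189 -0.28701472] 14.7667
```

View pics/w7.png

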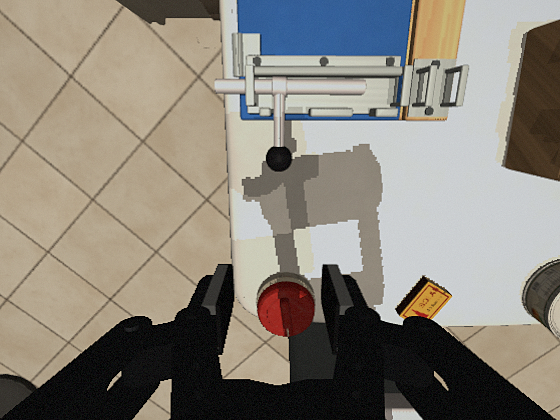

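The knob at (279,158) is now at (0.506, 0.149). It has slid 60 mm and is down level in the rear notch, the rod is out of the keeper, and nothing is touching it.

```bash
python3 -c "
from h import *
print(order.job_done())"
```

```text
the job is handed in; nothing more can be done
None
```

The blue-hatched box is unbolted: its bolt is slid back the full 60 mm, out of its keeper, with the handle down in the rear notch. My first grip slipped off the knob during the lift; the second held. The arm never went near the yellow-hatched box's bolt. I handed the job in at about 15 s; no verdict came back.

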